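# Hang the monitor loudspeaker on the sprung hook arm

## Robot

A 6-joint arm with a two-finger parallel gripper is mounted at the origin on the work surface. World frame = base frame: x ahead of the robot, y to its left, z up, the work surface at z = 0. Lengths are in mm, angles in degrees, forces in N, time in s.
With the tool pointing down it reaches from about 350 to 850 mm from the base axis. Payload 8.1 kg.
Tool frame: the origin (TCP) lies between the finger pads; the fingertips stand r.nose_length ahead of it and the grasp point (between the pads) lies 3 mm ahead of it (r.nose_length is the distance from the TCP to the fingertips, in mm); x points along the fingers, y is the direction in which the jaws open and shut, and the axes are right-handed (so a half turn about x gives the same grasp; the last joint's range is limited). The gripper opens to 85 mm and grips with 20 to 120 N. Pads are 22 mm wide; open, the fingers measure 114 mm over their backs; the gripper's body (76 mm by 85 mm) begins 54 mm behind the grasp point. The pads swing forward as they close: fully open they stand 13 mm farther back than shut.
Start: joints at [-72.445, 7.471, 85.268, -0, 87.261, -4.893], TCP at [229.132, -554.531, 253.292] pointing down, gripper open.
Joint ranges: [-169.43, 169.43], [-51.17, 129.36], [1.28, 143.12], [-76.62, 256.62], [0, 156.53], [-152.29, 152.29]. Speed limits (degrees/s): [136.94, 136.94, 159.86, 180, 180, 180].

## Interface

Orientations are given as [roll, pitch, yaw] about the fixed x, y, z axes, in that order (R = Rz(yaw) Ry(pitch) Rx(roll)).
In Python, from bench import sense, optics, order, r gives the robot as it stands.
- The arm moves only by the tool carry_out, never from a script. Its argument "commands" is one flat list of numbers, 7 for each row, row after row: the shift along the tool's x, y, z in m, then the turn, a rotation vector about the tool's x, y, z in degrees, then the closure, from -1 (fully open) to 1 (shut), so that 0 is half open. A call has 1 to 12 rows; each row is the pose to reach, as a shift and turn from the pose measured when the call began, along the tool's axes at that moment; what a row does not reach only later rows make up. A row lasts 1/8 s, in which the tool goes at most 62.5 mm and 10.7 degrees, less where a joint would pass 70% of its speed; a pose out of reach is approached as far as the arm can. A call with a gripper value outside its range is refused whole. The fingers move at their own pace and stop on an object; "grip_force" is the grip in N (left out, the last holds). Time passes only in rows, so rows that repeat a pose let the fingers close. It gives the time, the measured TCP pose, the force and the opening at its end, in the units of the state.
- sense(): the state, without advancing time (a new reading comes with each control period).
- optics.snapshot(name): name is "side" or "top" or "wrist"; returns (picture, depth): 384x512x3 uint8, red, green, blue; 384x512 float32, mm along the optical axis (not along the pixel's ray), 0 where there is no reading.
- optics.calibration(name): a dict with "mtx" (3x3 intrinsics, pixels), "extrinsics" (4x4, takes a point from camera to world coordinates). Camera axes: x right, y up, looking along -z (the intrinsics and any distortion apply to the point x, -y, -z); pixel columns grow to the right and rows downward; lengths in mm; the calibration is good to about 2 mm. The wrist camera is an equidistant fisheye: a pixel r from the principal point sees the ray r / f radians off the axis. A picture is of the moment at which its call begins: read the wrist's pose just before it. calibration takes no time and is no camera call; for the wrist camera it gives the pose at the moment of the call.
- order.hand_in(): hands the job in, once; it reports no verdict.
The state is a dict: "time": time; "joint_pos": joint angles; "qd": joint speeds; "joint_efforts": joint torques, N m; "tool_pos": TCP position; "tcp_rot": TCP orientation; "ft_force": force on the tool from outside, world axes, zero at the start; "wrist_torque": the same for the moment, N m; "finger_gap": finger opening in mm.
Only numpy, scipy, OpenCV 4.12 (cv2) and the standard library are available. Lean on these libraries where they do the work, as an engineer would, in place of code of your own. Each camera call takes 0.05 s, during which the arm holds its last target. There are 200 camera calls.

## Task

Pull the sprung hook arm down by its knob and bring the hook in under the carrying handle of the small loudspeaker, feeling for the handle and stopping as the hook touches it, so that the standing speaker is not tipped. Then ease the arm gently back up, without a jerk, until the speaker hangs still, its handle right down in the throat of the hook, with the arm back at the top, let go of the knob, and leave the other things on the desk where they are.

Things in the scene. Friction and masses are not known exactly. Their poses are not given: they have to be found in the camera images.
- mast: Fixed upright mast with a round 130 mm steel foot, 435 mm tall with a grey spring drum (64 mm across) at the top; origin on the desk under the mast's axis, z up.
- swing: The aluminium tube around the mast with all it carries: hook arm, knob and hook. It swivels (0.02 N m of friction, +-0.95 rad) about the mast's vertical axis. Origin on the mast's axis at desk height; the arm reaches out along its own -x. Yaw grows anticlockwise seen from above, which moves the arm's end towards its own -y.
- knob (a point): Middle of the grip of the upright round black knob, 28 mm diameter, 45 mm tall, on top of the arm's outer end, 220 mm from the mast's axis. The point is 25 mm above the top of the arm (bar 20 mm wide and 20 mm tall) and 20 mm below the knob's top; 320 mm above the desk when the arm is at the top. Axes as swing.
- crossbar (a point): Middle of a steel crossbar (96 mm long, along the arm's y) at the arm's end, 50 mm below the knob point; axes as swing. The hook hangs from it: a J of 8 mm round steel in the arm's y-z plane: shank 85 mm down from this height, 19 mm towards the arm's own +y, 12 mm up (axes of the bar). Throat 11 mm wide, open upwards; its lip top is 69 mm and its underside 89 mm below this point.
- straight (a point): The point 85 mm straight below the crossbar's middle, where the shank would meet the hook's lower bar if its clamp were in the middle. But the clamp sits anywhere on the crossbar, up to 36 mm from the middle towards the arm's own +y or -y, tight (it stays put up to 20 N), so the whole hook is that far from this point. This is not measured: see it or feel for it.
- pull (a joint): How far the arm is pulled down, m: 0 at the top, 0.115 at the lower stop. A spring pulls it up with about 8.5 N at the top, 11 N at 0.10, enough to carry the speaker to the top. At about 0.095 the hook passes under the bar of the standing speaker's handle and clear of the speaker's top; at about 0.066 the hook bears up against that bar.
- speaker: Loose grey loudspeaker, 90 (x) x 150 (y) x 65 (z) mm, 0.62 kg or up to 12 percent more or less; origin at the centre of its underside, which stands 6 mm above the desk in the tray. A rigid steel handle stands on its top: two legs at x = +-36 mm and a bar along x. A push of 3 to 4 N on the bar along y starts to tip it. It stands roughly under the arm's end, its y across the arm.
- handle (a point): Middle of the straight top bar of the speaker's handle, 121 mm above its underside; bar along the speaker's x, 8 mm thick, 64 mm clear between the legs and 52 mm clear between the bar and the speaker's top.
- tray: Fixed grey tray, 102 x 162 mm, 18 mm tall, floor 6 mm thick, rim 4 mm thick, in which the speaker stands with 2 mm of play; origin at the centre of its underside.
- key: Bystander: wooden board 60 x 85 x 12 mm with a brass hand key, 39 mm tall; origin under its centre.
- coil: Bystander: copper coil on a small board, 50 x 110 mm, 42 mm tall; origin under its centre.
- driver: Bystander: screwdriver lying on the desk; origin under its middle.
- mouse: Bystander: grey computer mouse, 100 x 60 mm, 30 mm tall; origin under its centre.
- mug: Bystander: white mug, 78 mm across, 92 mm tall, handle at +y; origin under its centre.
- jar: Bystander: white jar, 52 mm across, 70 mm tall; origin under its centre.
Not all that is in view belongs to the job. What is shaped like the speaker but orange or purple is not meant.

How it is judged:
By the outcome, as a careful person would: the job done as asked, in the order asked, and still so for the second after the job is handed in, with the robot touching nothing.
It also fails if it takes over 67 s, if anything falls off the work surface, if the arm or the gripper's body presses on something with over 40 N, if the wrist force passes 120 N, or if a joint passes its speed limit or range.

## Working session

There is one attempt and no reset: what is moved stays moved. The work goes in short steps, Python scripts to look and compute and a tool call to move; the robot and the scene stay as the last step left them, time stands still between calls to the robot, and variables do not carry over. Pictures are saved under pics/ and viewed, about 8 in all and at most 12, crops included, and the job is handed in when it is done.

Besides the shell and the picture viewer there is one more tool, called after "Call:" as name(argument=value, ...) on one line, values as JSON. carry_out: Moves the arm, as the interface text tells. Its arguments: {"type":"object","properties":{"commands":{"type":"array","items":{"type":"number"}},"grip_force":{"type":"number"}},"required":["commands"]}

```bash
ls; mkdir -p pics; cat > h.py <<'E'
import numpy as np, cv2
from bench import sense, optics, order, r
def snap(name,fn=None):
    cal=optics.calibration(name); p,d=optics.snapshot(name)
    if fn: cv2.imwrite('pics/'+fn,p[:,:,::-1])
    return p,d,cal
def pt(cal,u,v,d):  # depth to world
    K=cal['mtx'];T=cal['extrinsics']
    x=(u-K[0][2])/K[0][0]*d;y=(v-K[1][2])/K[1][1]*d
    return (np.array(T)@np.array([x,-y,-d,1]))[:3]
E
python3 - <<'E'
from h import *
s=sense();print({k:np.round(v,2) for k,v in s.items()},r.nose_length)
a,da,ca=snap('side');b,db,cb=snap('top')
np.savez('p0.npz',a=a,da=da,b=b,db=db)
cv2.imwrite('pics/a.png',np.hstack([a,b])[:,:,::-1][:, :])
im=np.hstack([a,b])[:,:,::-1]
cv2.imwrite('pics/a.png',cv2.resize(np.vstack([im]),(800,300),interpolation=cv2.INTER_AREA))
cv2.imwrite('pics/side.png',im[:,:512]);cv2.imwrite('pics/top.png',im[:,512:])
for c in(ca,cb):print({k:np.round(v,3).tolist() for k,v in c.items()})
E
```

```text
pics
{'time': np.float64(0.0), 'joint_pos': array([-72.44,   7.52,  85.33,  -0.  ,  87.26,  -4.89]), 'qd': array([-0.06,  0.05, -0.07, -0.04, -0.02, -0.04]), 'joint_efforts': array([-0.000e+00, -5.694e+01, -5.006e+01, -0.000e+00,  1.000e-02,
       -0.000e+00]), 'tool_pos': array([ 228.99, -554.03,  252.22]), 'tcp_rot': array([-94.32,  89.89, 108.12]), 'ft_force': array([ 0.46,  0.12, -0.93]), 'wrist_torque': array([-0.07,  0.  ,  0.03]), 'finger_gap': np.float64(84.95)} 22.0
{'mtx': [[495.934, 0.0, 257.351], [0.0, 495.934, 192.692], [0.0, 0.0, 1.0]], 'extrinsics': [[0.829, -0.449, 0.334, 978.232], [0.56, 0.665, -0.495, -605.29], [0.0, 0.596, 0.803, 1208.408], [0.0, 0.0, 0.0, 1.0]]}
{'mtx': [[442.51, 0.0, 256.995], [0.0, 442.51, 191.77], [0.0, 0.0, 1.0]], 'extrinsics': [[-0.021, 0.998, -0.055, 493.071], [-1.0, -0.02, 0.016, 28.89], [0.015, 0.055, 0.998, 1649.93], [0.0, 0.0, 0.0, 1.0]]}
```

View pics/side.png

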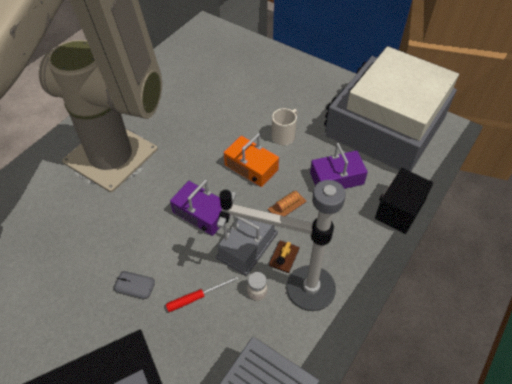

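View pics/top.png

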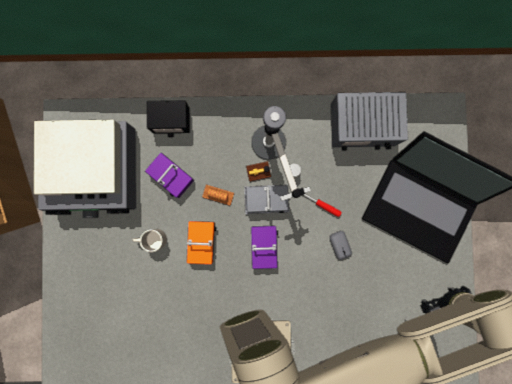

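Candidates for the speaker: grey at side (248,243) / top (266,199); orange at side (252,160); purple at side (200,207) and (339,170). The grey one under the arm's end is the one meant. The knob is black, at side (226,200) / top (298,192). Next is a close crop to check, with measurements.

```bash
python3 - <<'E'
from h import *
z=np.load('p0.npz');a,da,b,db=[z[k] for k in('a','da','b','db')]
ca=optics.calibration('side');cb=optics.calibration('top')
A=cv2.resize(a[165:315,170:350],None,fx=3.3,fy=3.3,interpolation=cv2.INTER_CUBIC)
B=cv2.resize(b[95:255,225:325],None,fx=3.1,fy=3.1,interpolation=cv2.INTER_CUBIC)
B=B[:495];A=A[:495]; h=max(len(A),len(B));A=cv2.copyMakeBorder(A,0,h-len(A),0,0,0);B=cv2.copyMakeBorder(B,0,h-len(B),0,0,0)
im=np.hstack([A,B[:,:800-A.shape[1]]]);print(im.shape,A.shape)
cv2.imwrite('pics/crop.png',im[:,:,::-1])
def cloud(d,c):
    K=c['mtx'];v,u=np.mgrid[:384,:512];x=(u-K[0][2])/K[0][0]*d;y=(v-K[1][2])/K[1][1]*d
    return np.stack([x,-y,-d,np.ones_like(d)],-1)@np.array(c['extrinsics']).T
for n,im,d,c in(('side',a,da,ca),('top',b,db,cb)):
    P=cloud(d,c)[...,:3];mx=im.max(-1).astype(int);mn=im.min(-1).astype(int)
    np.save('P'+n,P)
    Z=P[...,2];X=P[...,0];Y=P[...,1]
    def rep(t,m):
        if m.sum(): print(n,t,m.sum(),P[m].mean(0).round(1),P[m].min(0).round(),P[m].max(0).round())
    box=(d>0)&(X>350)&(X<850)&(Y>-250)&(Y<250)
    rep('knob',box&(mx<60)&(Z>280)&(Z<360)&(X<700))
    rep('drum',box&(Z>425)&(Z<450))
    g=box&(mx-mn<30)&(Z>62)&(Z<80)&(X<640)
    rep('sptop',g)
    if g.sum(): 
        q=P[g][:,:2].astype(np.float32);print(cv2.minAreaRect(q))
    rep('handle',box&(mx-mn<30)&(Z>115)&(Z<140)&(X<640)&(X>470))
    rep('armhigh',box&(Z>270)&(Z<310)&(mx>120))
    rep('hook',box&(Z>170)&(Z<265)&(X<600)&(X>450))
E
```

```text
(495, 800, 3) (495, 594, 3)
side knob 248 [ 565.9 -120.6  320. ] [ 550. -140.  282.] [ 580. -102.  344.]
side drum 667 [771.  -47.1 430.5] [740. -76. 425.] [801. -13. 441.]
side sptop 1327 [551.7 -47.3  71.2] [ 355. -146.   62.] [640. 249.  80.]
((469.792724609375, 7.48944091796875), (229.4151153564453, 454.5269775390625), 41.073665618896484)
side handle 90 [564.1 -33.7 128.9] [521. -38. 115.] [596. -28. 136.]
side armhigh 512 [619.9 -95.8 293.9] [ 542. -158.  279.] [689. -64. 301.]
side hook 72 [ 567.5 -127.8  213.1] [ 558. -137.  185.] [ 572. -110.  259.]
top knob 80 [ 560.3 -112.8  327.2] [ 548. -135.  283.] [574. -96. 345.]
top drum 324 [769.6 -41.8 429.1] [738. -70. 425.] [800. -11. 439.]
top sptop 974 [550.4 -24.3  69.5] [ 352. -137.   62.] [638. 249.  79.]
((469.4489440917969, 12.707717895507812), (231.4739227294922, 446.5851745605469), 41.85547637939453)
top handle 52 [559.2 -29.7 128.3] [520. -33. 121.] [596. -26. 135.]
top armhigh 439 [637.2 -83.1 291.6] [ 541. -154.  274.] [746. -45. 309.]
```

View pics/crop.png

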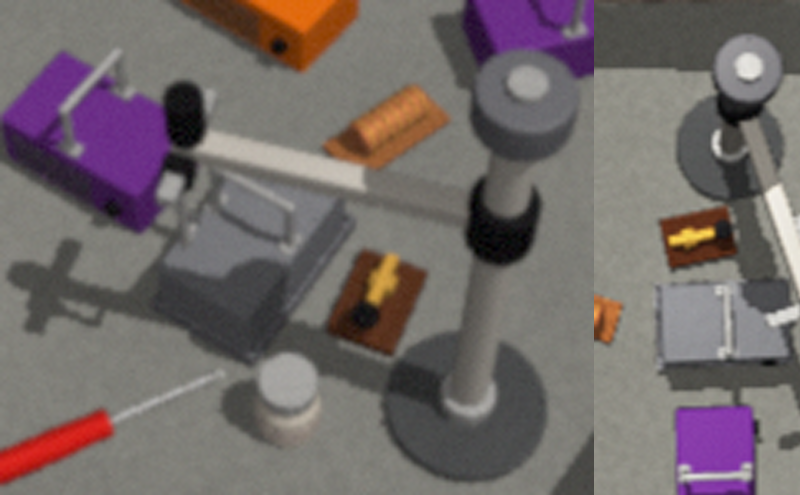

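The crop shows the knob at side px (226,200), the arm running to the mast and the hook shank just below at about (227,232). The grey speaker has its handle bar between side px (236,222) and (258,228), on the arm's +y side. The lip faces the bar, so the hook goes in by swinging towards +y.

```bash
cat >> h.py <<'E'
from scipy.spatial.transform import Rotation as Ro
def tool(s=None):
    s=s or sense(); return np.array(s['tool_pos']),Ro.from_euler('xyz',s['tcp_rot'],degrees=True)
def rel(target,yawturn=0,ydir=None):
    """shift (m) in tool axes and rotvec(deg) for target pos; tool made exactly downward with y along ydir"""
    p,R=tool(); sh=R.inv().apply(np.array(target)-p)/1000
    if ydir is None: return sh.round(4),None
    x=np.array([0,0,-1.]);best=None
    for sg in(1,-1):
        y=sg*np.array([ydir[0],ydir[1],0]);y/=np.linalg.norm(y)
        Rt=Ro.from_matrix(np.stack([x,y,np.cross(x,y)],1))
        rv=(R.inv()*Rt).as_rotvec(degrees=True)
        if best is None or np.linalg.norm(rv)<np.linalg.norm(best):best=rv
    return sh.round(4),best.round(1)
E
python3 - <<'E'
from h import *
Z=np.load('p0.npz')
for n,k in(('side','a'),('top','b')):
    P=np.load('P'+n+'.npy');im=Z[k];mx=im.max(-1).astype(int);mn=im.min(-1).astype(int)
    X,Y,H=P[...,0],P[...,1],P[...,2]
    m=(mx-mn<30)&(H>120)&(H<140)&(X<600)&(X>515)&(abs(Y+32)<15)
    q=P[m];print(n,'bar n',len(q),'slope deg',np.degrees(np.polyfit(q[:,0],q[:,1],1)[0]),q.mean(0),q.min(0),q.max(0))
    m=(H>60)&(H<82)&(X>500)&(X<620)&(Y>-125)&(Y<60)&(mx-mn<30)
    print('sp',cv2.minAreaRect(P[m][:,:2].astype(np.float32)))
    m=(H>185)&(H<265)&(X>540)&(X<590)&(Y<-90)&(Y>-170)
    q=P[m]; v=np.argwhere(m)
    o=np.argsort(-q[:,2])
    for i in o[::3]: print(v[i][::-1],q[i].round(),im[m][i])
p,R=tool();print('R',R.as_matrix().round(2))
t=np.array([206,75])/219
print(rel([564,-119,400],ydir=[-75,206]))
E
```

```text
side bar n 83 slope deg 2.5787617532000215 [563.27046614 -33.7248767  129.80493107] [521.49452322 -38.37239207 120.94419055] [595.18630569 -27.54997777 135.78371786]
sp ((557.6220092773438, -35.97135925292969), (90.29783630371094, 148.19744873046875), 0.7081596851348877)
[225 223] [ 571. -133.  259.] [90 91 87]
[224 225] [ 568. -134.  250.] [103 102 100]
[226 225] [ 571. -131.  248.] [119 118 114]
[224 226] [ 568. -134.  245.] [93 91 92]
[226 227] [ 572. -132.  242.] [116 114 110]
[224 228] [ 566. -133.  234.] [98 97 93]
[226 229] [ 570. -130.  229.] [106 104 104]
[225 230] [ 568. -132.  226.] [101 101  98]
[226 232] [ 571. -133.  220.] [104 105 104]
[224 232] [ 566. -134.  217.] [97 95 94]
[227 232] [ 569. -127.  212.] [105 106 104]
[226 234] [ 569. -132.  209.] [112 111 109]
[227 234] [ 571. -129.  207.] [136 132 130]
[227 228] [ 558. -113.  201.] [109 110 105]
[229 228] [ 562. -110.  201.] [97 96 92]
[229 229] [ 564. -112.  200.] [91 90 87]
[227 229] [ 559. -115.  200.] [104 101  99]
[227 230] [ 561. -116.  198.] [95 91 91]
[227 231] [ 561. -118.  196.] [91 88 89]
[227 238] [ 572.
[... 216 characters left out ...]
 slope deg 1.37283394875923 [559.16552853 -29.66205929 128.34906908] [520.11431932 -33.24392781 120.89806105] [596.2726149  -25.63187427 134.50642893]
sp ((556.6192626953125, -29.542831420898438), (90.0803451538086, 149.30194091796875), 1.1237469911575317)
R [[-0.    0.38 -0.92]
 [ 0.   -0.92 -0.38]
 [-1.   -0.   -0.  ]]Traceback (most recent call last):
  File "<stdin>", line 16, in <module>
  File "h.py", line 20, in rel
    y=sg*np.array([ydir[0],ydir[1],0]);y/=np.linalg.norm(y)
                                       ^^^^^^^^^^^^^^^^^^^^
numpy._core._exceptions._UFuncOutputCastingError: Cannot cast ufunc 'divide' output from dtype('float64') to dtype('int64') with casting rule 'same_kind'
```

Call:
carry_out(commands=[-0.1,0,0,0,0,0,-1,-0.148,-0.136,-0.236,0,0,0,-1,-0.148,-0.273,-0.473,0,0,0,-1,-0.148,-0.273,-0.473,0,0,0,-1,-0.148,-0.273,-0.473,0,0,0,-1,-0.148,-0.273,-0.473,0,0,0,-1,-0.148,-0.273,-0.473,0,0,0,-1,-0.148,-0.273,-0.473,0,0,0,-1,-0.148,-0.273,-0.473,0,0,0,-1,-0.148,-0.273,-0.473,0,0,0,-1,-0.148,-0.273,-0.473,0,0,0,-1,-0.148,-0.273,-0.473,0,0,0,-1], grip_force=40)

```text
time: 1.6
tool_pos: [561.8, -121.4, 400.2]
tcp_rot: [-62.4, 89.9, 140.1]
ft_force: [0.2, -0.7, 0.4]
finger_gap: 85.3
```

```bash
python3 - <<'E'
from h import *
s=sense();print(s['tool_pos'],s['ft_force'],tool()[1].as_matrix().round(3))
p,d,c=snap('wrist','w1.png');np.savez('w1.npz',p=p,d=d)
print({k:np.round(v,3).tolist() for k,v in c.items()})
T=np.array(c['extrinsics']);K=np.array(c['mtx'])
v,u=np.mgrid[:384,:512];x=(u-K[0,2])/K[0,0];y=(v-K[1,2])/K[1,1];th=np.hypot(x,y);k=np.where(th>1e-6,np.tan(np.minimum(th,1.5))/np.maximum(th,1e-6),1)
P=(np.stack([x*k*d,-y*k*d,-d,np.ones_like(d)],-1)@T.T)[...,:3]
mx=p.max(-1)
m=(d>0)&(abs(P[...,2]-339)<9)&(mx<70)&(abs(P[...,0]-564)<50)&(abs(P[...,1]+119)<50)
if m.sum():print('knobtop',m.sum(),P[m].mean(0),cv2.minEnclosingCircle(P[m][:,:2].astype(np.float32)),np.argwhere(m).mean(0))
E
```

```text
[ 561.76063308 -121.41877201  400.19707666] [ 0.22492285 -0.70261819  0.35522088] [[-0.002  0.382 -0.924]
 [ 0.002 -0.924 -0.382]
 [-1.    -0.002  0.001]]
{'mtx': [[297.319, 0.0, 256.763], [0.0, 297.319, 189.422], [0.0, 0.0, 1.0]], 'extrinsics': [[0.381, 0.892, 0.244, 621.978], [-0.924, 0.368, 0.1, -96.731], [-0.001, -0.263, 0.965, 519.763], [0.0, 0.0, 0.0, 1.0]]}
knobtop 1356 [ 561.24771738 -111.65082069  338.51146169] ((559.5970458984375, -112.1043701171875), 13.96111011505127) [207.82227139 242.5280236 ]
```

View pics/w1.png

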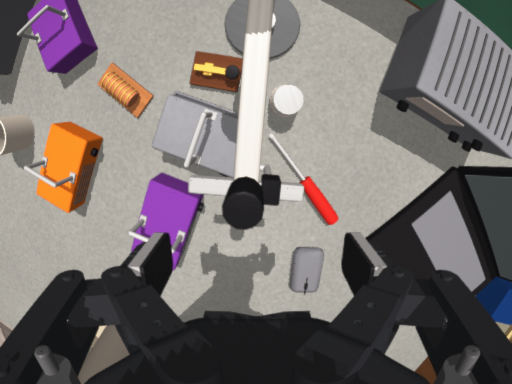

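The wrist view shows the knob top at px (243,208), the crossbar across (190–302,188) with its clamp (black block) at about (271,190) on the arm's −y side, and the bar of the grey handle from (192,165) to (210,112).

```bash
python3 - <<'E'
from h import *
Z=np.load('w1.npz');p,d=Z['p'],Z['d'];c=optics.calibration('wrist')
T=np.array(c['extrinsics']);K=np.array(c['mtx'])
v,u=np.mgrid[:384,:512];x=(u-K[0,2])/K[0,0];y=(v-K[1,2])/K[1,1];th=np.hypot(x,y);k=np.tan(np.minimum(th,1.5))/np.maximum(th,1e-6)
P=(np.stack([x*k*d,-y*k*d,-d,np.ones_like(d)],-1)@T.T)[...,:3];np.save('Pw',P)
m=(d>0)&(abs(P[...,2]-130)<6)&(u>180)&(u<225)&(v>100)&(v<180)
q=P[m];print('bar',len(q),np.median(q,0),q.min(0),q.max(0),np.degrees(np.polyfit(q[:,0],q[:,1],1)[0]))
m=(u>255)&(u<290)&(v>172)&(v<206)&(p.max(-1)<70)&(P[...,2]>240)&(P[...,2]<310)
q=P[m];print('clamp',q.mean(0),q.min(0),q.max(0))
mast=np.array([769,-42]);kn=np.array([559.6,-112.1]);ex=(mast-kn)/np.linalg.norm(mast-kn);ey=np.array([-ex[1],ex[0]])
yy=(q[:,:2]-kn)@ey;print('clamp arm y',yy.min(),yy.max(),yy.mean())
m=(u>186)&(u<305)&(v>175)&(v<200)&(P[...,2]>262)&(P[...,2]<290)&(p.max(-1)>150);q=P[m];yy=(q[:,:2]-kn)@ey;print('crossbar',yy.min(),yy.max())
print(np.degrees(np.arctan2(ex[1],ex[0])))
print(rel([559.6,-112.1,323],ydir=-1.0*ey))
E
```

```text
bar 349 [555.85006152 -34.74366468 129.35504848] [515.62836886 -39.27609316 124.66168242] [593.50697103 -29.5721662  132.0201231 ] 1.4350555787458412
clamp [ 567.81629477 -130.8379726   288.48276838] [ 553.76300697 -141.18435642  270.88393961] [ 577.44008078 -117.03422375  309.9378416 ]
clamp arm y -28.22282512183237 -8.606452989651805 -20.3770143577947
crossbar -48.362455498212995 46.619638750686505
18.50879412294959
(array([ 0.0773, -0.0098, -0.0021]), array([3.9, 0.1, 0.1]))
```

Call:
carry_out(commands=[0.02,-0.01,-0.002,3.9,0,0,-1,0.05,-0.01,-0.002,3.9,0,0,-1,0.077,-0.01,-0.002,3.9,0,0,-1,0.077,-0.01,-0.002,3.9,0,0,-0.3,0.077,-0.01,-0.002,3.9,0,0,0,0.077,-0.01,-0.002,3.9,0,0,0.3,0.077,-0.01,-0.002,3.9,0,0,0.6,0.077,-0.01,-0.002,3.9,0,0,1,0.077,-0.01,-0.002,3.9,0,0,1,0.077,-0.01,-0.002,3.9,0,0,1,0.077,-0.01,-0.002,3.9,0,0,1,0.077,-0.01,-0.002,3.9,0,0,1], grip_force=40)

```text
time: 3.15
tool_pos: [559.9, -112.3, 325.2]
tcp_rot: [-179.3, 89.9, 19.2]
ft_force: [-2.2, -1.6, 6.9]
finger_gap: 27.0
```

Call:
carry_out(commands=[0.008,0,0,0,0,0,1,0.018,0,0,0,0,0,1,0.03,0,0,0,0,0,1,0.042,0,0,0,0,0,1,0.054,0,0,0,0,0,1,0.066,0,0,0,0,0,1,0.078,0,0,0,0,0,1,0.088,0,0,0,0,0,1,0.096,0,0,0,0,0,1,0.096,0,0,0,0,0,1,0.096,0,0,0,0,0,1])

```text
time: 4.53
tool_pos: [560.1, -112.8, 231.3]
tcp_rot: [133.2, 89.9, -28.3]
ft_force: [-6.9, -1.0, 11.1]
finger_gap: 27.3
```

```bash
python3 - <<'E'
from h import *
p,d,c=snap('side')
cv2.imwrite('pics/s2.png',cv2.resize(p[165:315,170:350],None,fx=3.3,fy=3.3,interpolation=cv2.INTER_CUBIC)[:,:,::-1])
T,R=tool();print(T,R.as_matrix().round(3))
K=T+0
mast=np.array([769,-42]);rad=np.linalg.norm(T[:2]-mast);a0=np.degrees(np.arctan2(mast[1]-T[1],mast[0]-T[0]));print(rad,a0)
for a in (18,15,12,9,6,4,3,2,1,0,-1,-2,-3,-4,-5,-6,-7):
    q=np.radians(a);t=np.array([mast[0]-rad*np.cos(q),mast[1]-rad*np.sin(q),T[2]]);print(a,(R.inv().apply(t-T)/1000).round(4),round(a0-a,1))
E
```

```text
[ 560.07838215 -112.8338918   231.32394419] [[ 0.002  0.317 -0.948]
 [-0.001 -0.948 -0.317]
 [-1.     0.002 -0.001]]
220.60299779062825 18.728986605136292
18 [-0.     -0.0028 -0.    ] 0.7
15 [-0.     -0.0143 -0.0004] 3.7
12 [-0.     -0.0259 -0.0014] 6.7
9 [-0.0001 -0.0373 -0.003 ] 9.7
6 [-0.0001 -0.0486 -0.0052] 12.7
4 [-0.0001 -0.0561 -0.007 ] 14.7
3 [-0.0001 -0.0598 -0.008 ] 15.7
2 [-0.0001 -0.0635 -0.0091] 16.7
1 [-0.0001 -0.0672 -0.0102] 17.7
0 [-0.0001 -0.0709 -0.0114] 18.7
-1 [-0.0001 -0.0745 -0.0127] 19.7
-2 [-0.0001 -0.0781 -0.014 ] 20.7
-3 [-0.0001 -0.0817 -0.0153] 21.7
-4 [-0.0001 -0.0853 -0.0168] 22.7
-5 [-0.0001 -0.0888 -0.0183] 23.7
-6 [-0.0001 -0.0924 -0.0199] 24.7
-7 [-0.0001 -0.0959 -0.0215] 25.7
```

View pics/s2.png

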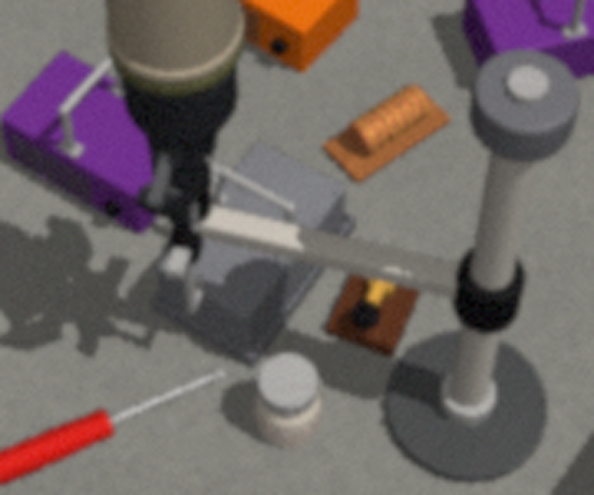

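Call:
carry_out(commands=[0,-0.006,0,1.6,0,0,1,0,-0.0143,-0.0004,3.7,0,0,1,0,-0.0259,-0.0014,6.7,0,0,1,0,-0.0373,-0.003,9.7,0,0,1,0,-0.0486,-0.0052,12.7,0,0,1,0,-0.0561,-0.007,14.7,0,0,1,0,-0.0635,-0.0091,16.7,0,0,1,0,-0.0672,-0.0102,17.7,0,0,1,0,-0.0709,-0.0114,18.7,0,0,1,0,-0.0745,-0.0127,19.7,0,0,1,0,-0.0745,-0.0127,19.7,0,0,1,0,-0.0745,-0.0127,19.7,0,0,1])

```text
time: 6.08
tool_pos: [549.1, -38.0, 233.6]
tcp_rot: [163.5, 89.7, -17.7]
ft_force: [-5.5, 1.1, 10.6]
finger_gap: 26.9
```

```bash
cat > look.py <<'E'
from h import *
import sys
n=sys.argv[1]
s=sense();print(s['time'],s['ft_force'].round(2) if hasattr(s['ft_force'],'round') else s['ft_force'],np.round(s['wrist_torque'],3))
p,d,c=snap('side');b,_,_=snap('top')
A=cv2.resize(p[165:315,170:300],None,fx=4,fy=4,interpolation=cv2.INTER_CUBIC);B=cv2.resize(b[150:240,225:290],None,fx=4,fy=4,interpolation=cv2.INTER_CUBIC)
B=cv2.copyMakeBorder(B,0,len(A)-len(B),0,0,0)
cv2.imwrite('pics/'+n,np.hstack([A,B])[:,:,::-1])
T,R=tool();print(T)
mast=np.array([769,-42]);rad=np.linalg.norm(T[:2]-mast);a0=np.degrees(np.arctan2(mast[1]-T[1],mast[0]-T[0]));print(rad,a0)
E
python3 look.py s3.png
```

```text
6.075 [-5.51  1.14 10.6 ] [0.257 0.828 0.038]
[549.10636435 -38.05534653 233.59989538]
219.92901420658637 -1.0277139474553663
```

View pics/s3.png

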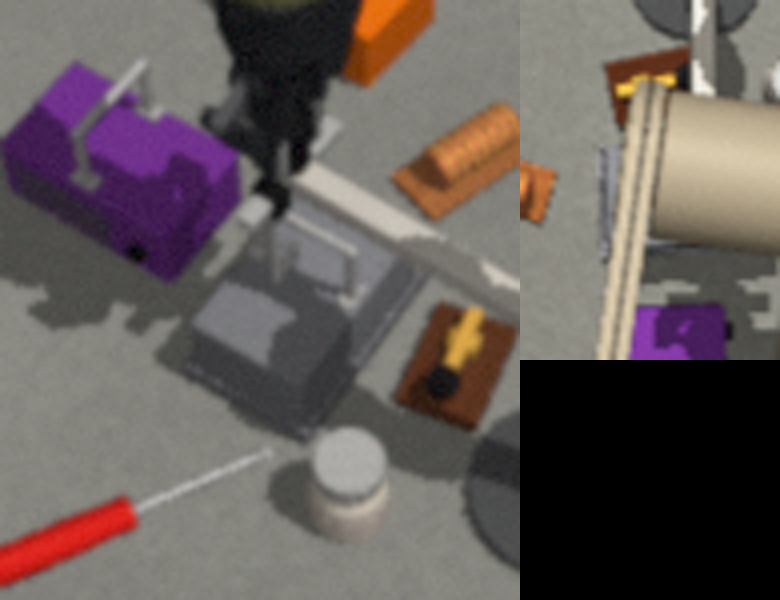

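The hook (shank and lip, crop px (272–285,240)) is now just beside the bar's near end at (288,210), and the speaker has not moved. I'll go on in small steps, watching the force in y.

Call:
carry_out(commands=[0.002,-0.001,0,0.3,0,0,1,0.003,-0.003,0,0.8,0,0,1,0.003,-0.005,0,1.3,0,0,1,0.003,-0.006,0,1.6,0,0,1,0.003,-0.007,0,1.8,0,0,1,0.003,-0.008,0,2.1,0,0,1,0.003,-0.008,0,2.1,0,0,1,0.003,-0.008,0,2.1,0,0,1])

```text
time: 7.18
tool_pos: [549.5, -29.9, 232.6]
tcp_rot: [168.2, 89.7, -15.0]
ft_force: [-5.9, -0.6, 9.3]
finger_gap: 26.9
```

Call:
carry_out(commands=[0,-0.001,0,0.3,0,0,1,0,-0.002,0,0.5,0,0,1,0,-0.002,0,0.5,0,0,1,0,-0.002,0,0.5,0,0,1])

```text
time: 7.68
tool_pos: [549.6, -27.8, 234.7]
tcp_rot: [169.6, 89.6, -14.2]
ft_force: [-7.2, 0.6, 11.8]
finger_gap: 27.1
```

Call:
carry_out(commands=[0.003,-0.001,0,0.2,0,0,1,0.003,-0.002,0,0.5,0,0,1,0.003,-0.002,0,0.5,0,0,1])

```text
time: 8.05
tool_pos: [549.8, -25.7, 233.7]
tcp_rot: [170.3, 89.6, -13.9]
ft_force: [-7.4, 0.5, 10.6]
finger_gap: 26.8
```

Call:
carry_out(commands=[0.002,-0.0005,0,0.1,0,0,1,0.002,-0.001,0,0.2,0,0,1,0.002,-0.001,0,0.2,0,0,1])

```text
time: 8.43
tool_pos: [549.9, -24.6, 233.7]
tcp_rot: [170.3, 89.5, -14.1]
ft_force: [-7.2, 0.3, 10.5]
finger_gap: 27.4
```

```bash
cat > f.py <<'E'
from h import *
F=[]
for i in range(6): optics.snapshot('wrist'); s=sense();F.append(np.r_[s['ft_force'],np.array(s['wrist_torque'])*10])
print(np.mean(F,0).round(2),np.std(F,0).round(2),np.array(s['tool_pos']).round(2),s['time'])
E
python3 f.py; python3 look.py s4.png
```

```text
[-7.13  0.4  10.83  1.97 13.1  -1.63] [0.25 0.46 0.23 0.17 0.17 0.28] [549.91 -24.66 233.71] 8.725
8.725 [-6.63  0.24 11.12] [ 0.195  1.31  -0.115]
[549.90180423 -24.66882645 233.68005746]
219.78259477156521 -4.522810900240755
```

View pics/s4.png

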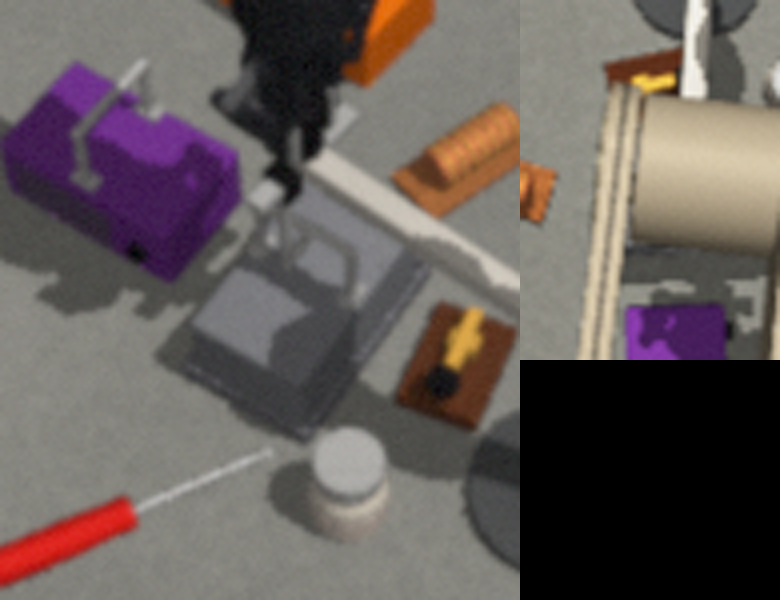

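The shank is a millimetre or two from the bar, with Fy about +0.4, so no touch yet. I'll go on in 1 mm steps.

Call:
carry_out(commands=[0.002,-0.0005,0.0005,0,0,0,1,0.002,-0.001,0.001,0,0,0,1,0.002,-0.001,0.001,0,0,0,1])

```text
time: 9.2
tool_pos: [549.9, -23.8, 234.2]
tcp_rot: [171.2, 89.3, -13.2]
ft_force: [-2.5, -0.7, 9.6]
finger_gap: 27.4
```

Call:
carry_out(commands=[0.002,-0.0005,0,0,0,0,1,0.002,-0.001,0.0005,0,0,0,1,0.002,-0.001,0.0005,0,0,0,1])

```text
time: 9.57
tool_pos: [550.1, -22.8, 234.5]
tcp_rot: [172.3, 89.2, -12.2]
ft_force: [-4.2, 0.2, 9.8]
finger_gap: 26.9
```

```bash
python3 f.py
```

```text
[-4.54 -0.26 10.32  2.09  8.82 -0.93] [0.28 0.53 0.62 0.2  0.12 0.35] [550.18 -22.8  234.51] 9.875
```

Call:
carry_out(commands=[0.0025,-0.0005,0,0,0,0,1,0.0025,-0.001,0,0,0,0,1,0.0025,-0.001,0,0,0,0,1])

```text
time: 10.25
tool_pos: [550.3, -21.8, 234.0]
tcp_rot: [171.8, 89.2, -12.7]
ft_force: [-6.9, -0.0, 11.5]
finger_gap: 26.7
```

```bash
python3 f.py
```

```text
[-7.31 -0.07 11.12  1.9  13.33 -2.2 ] [0.29 0.26 0.54 0.21 0.22 0.38] [550.27 -21.83 234.01] 10.55
```

Call:
carry_out(commands=[0.002,-0.0005,0.0005,0,0,0,1,0.002,-0.001,0.001,0,0,0,1,0.002,-0.001,0.001,0,0,0,1])

```text
time: 10.92
tool_pos: [550.3, -21.0, 234.5]
tcp_rot: [172.1, 89.0, -12.4]
ft_force: [-3.7, 0.1, 10.0]
finger_gap: 26.9
```

```bash
python3 f.py
```

```text
[-3.04 -0.61 10.59  0.21  7.24 -2.42] [0.41 0.3  0.32 0.13 0.42 0.3 ] [550.26 -20.97 234.5 ] 11.225
```

Call:
carry_out(commands=[0.002,-0.0005,0,0,0,0,1,0.002,-0.0008,0,0,0,0,1,0.002,-0.0008,0,0,0,0,1])

```text
time: 11.6
tool_pos: [550.4, -20.4, 234.5]
tcp_rot: [171.0, 88.9, -13.5]
ft_force: [-6.5, -1.3, 10.3]
finger_gap: 26.8
```

```bash
python3 f.py; python3 look.py s5.png
```

```text
[-7.54 -0.31 11.18  0.58 13.69 -3.62] [0.26 0.71 0.43 0.27 0.25 0.23] [550.38 -20.36 234.54] 11.9
11.9 [-7.69  0.4  11.49] [ 0.059  1.35  -0.324]
[550.34195064 -20.3570742  234.51250997]
219.72655458089062 -5.652763710913757
```

View pics/s5.png

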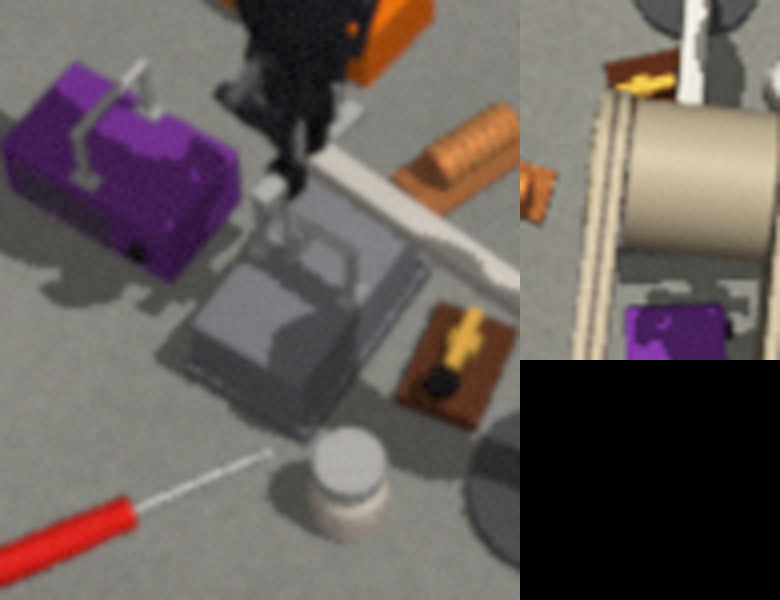

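Call:
carry_out(commands=[0.0025,-0.0005,0.0005,0.4,0,0,1,0.0025,-0.001,0.001,0.8,0,0,1,0.0025,-0.001,0.001,0.8,0,0,1])

```text
time: 12.38
tool_pos: [550.4, -19.7, 234.6]
tcp_rot: [171.4, 88.8, -13.9]
ft_force: [-2.9, -1.6, 10.7]
finger_gap: 27.2
```

```bash
python3 f.py
```

```text
[-3.2  -1.83 10.86 -0.91  8.1   1.63] [0.41 0.44 0.18 0.3  0.23 0.22] [550.4  -19.68 234.56] 12.675
```

Contact: Fy has gone from about 0 to −1.8 N and the x moment has shifted, with the tool lagging its command. I stop here, back off 0.5 mm, and ease upwards.

Call:
carry_out(commands=[0,0.0005,0,0,0,0,1,-0.001,0.0005,0,0,0,0,1,-0.003,0.0005,0,0,0,0,1,-0.005,0.0005,0,0,0,0,1,-0.007,0.0005,0,0,0,0,1,-0.009,0.0005,0,0,0,0,1,-0.011,0.0005,0,0,0,0,1,-0.013,0.0005,0,0,0,0,1,-0.015,0.0005,0,0,0,0,1,-0.0155,0.0005,0,0,0,0,1,-0.0155,0.0005,0,0,0,0,1])

```text
time: 14.05
tool_pos: [550.4, -19.9, 252.3]
tcp_rot: [172.4, 88.7, -12.9]
ft_force: [-4.9, 0.9, 10.0]
finger_gap: 27.1
```

```bash
python3 f.py; python3 look.py s6.png
```

```text
[-4.95  0.7  10.18  3.03 11.5   1.73] [0.33 0.4  0.27 0.42 0.17 0.28] [550.38 -19.9  252.29] 14.35
14.35 [-5.48  0.65  9.91] [0.267 1.134 0.165]
[550.37231732 -19.91273456 252.2581051 ]
219.74055366815506 -5.7688386775287235
```

View pics/s6.png

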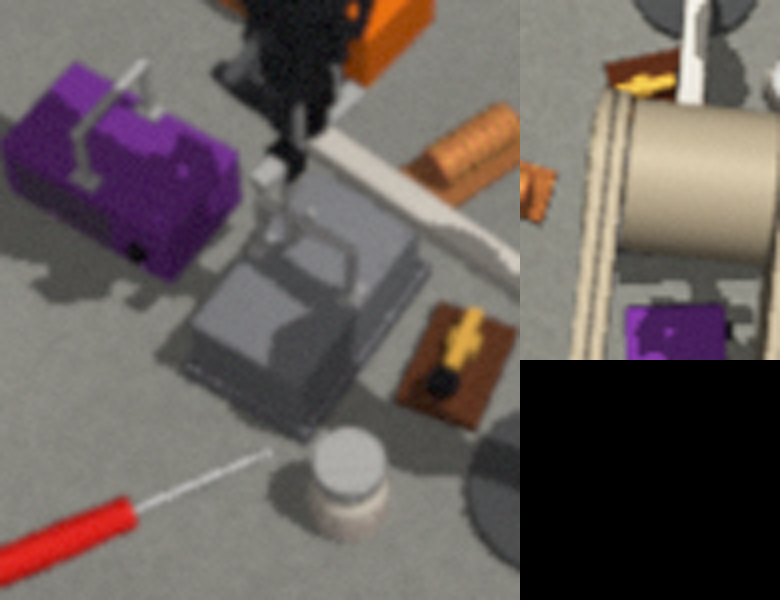

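The hook is in the throat position: the lip is already about 5 mm above the bar's underside with no contact, and the speaker stands level. I'll ease on to the point where it bears.

Call:
carry_out(commands=[-0.001,0,0,0,0,0,1,-0.002,0,0,0,0,0,1,-0.003,0,0,0,0,0,1,-0.004,0,0,0,0,0,1,-0.005,0,0,0,0,0,1,-0.006,0,0,0,0,0,1,-0.007,0,0,0,0,0,1,-0.008,0,0,0,0,0,1,-0.008,0,0,0,0,0,1])

```text
time: 15.58
tool_pos: [550.4, -19.7, 260.6]
tcp_rot: [172.9, 88.6, -12.3]
ft_force: [-0.7, 1.4, 5.5]
finger_gap: 27.0
```

```bash
python3 f.py
```

```text
[-1.17  1.77  5.41  4.18  6.41  1.64] [0.36 0.39 0.57 0.44 0.13 0.21] [550.37 -19.71 260.55] 15.875
```

Call:
carry_out(commands=[-0.0005,0,0,0,0,0,1,-0.001,0,0,0,0,0,1,-0.0015,0,0,0,0,0,1,-0.002,0,0,0,0,0,1,-0.003,0,0,0,0,0,1,-0.004,0,0,0,0,0,1,-0.005,0,0,0,0,0,1,-0.006,0,0,0,0,0,1,-0.007,0,0,0,0,0,1,-0.008,0,0,0,0,0,1,-0.0085,0,0,0,0,0,1,-0.0085,0,0,0,0,0,1])

```text
time: 17.38
tool_pos: [550.3, -19.7, 269.3]
tcp_rot: [173.1, 88.6, -12.1]
ft_force: [2.2, 0.9, 3.3]
finger_gap: 27.1
```

```bash
python3 f.py; python3 look.py s7.png
```

```text
[2.36 0.23 4.12 2.98 0.7  1.84] [0.59 0.11 0.43 0.32 0.45 0.06] [550.33 -19.7  269.18] 17.675
17.675 [2.   0.2  3.76] [ 0.255 -0.008  0.191]
[550.32085317 -19.69228754 269.18443973]
219.81401978602548 -5.824660098508652
```

View pics/s7.png

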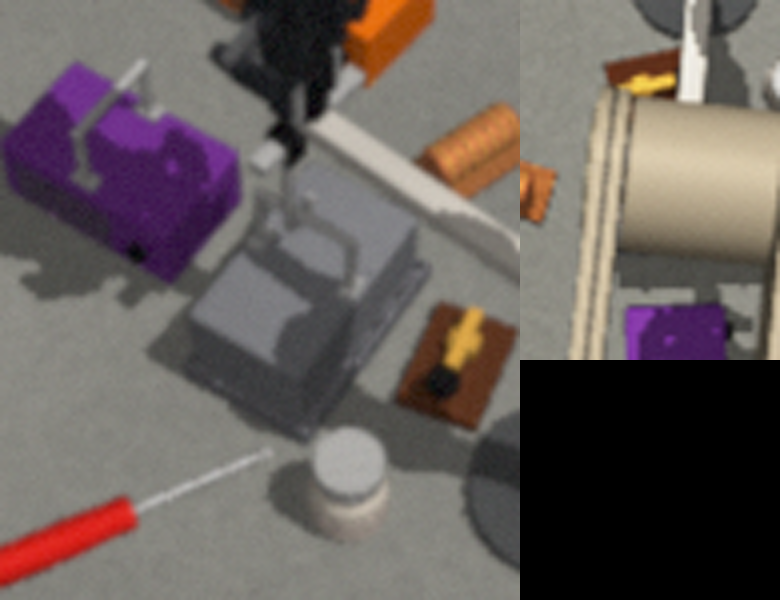

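The speaker is rising level off the tray, and the hook carries it (Fz 10 → 4 N). I'll continue slowly.

Call:
carry_out(commands=[-0.0005,0,0,0,0,0,1,-0.0015,0,0,0,0,0,1,-0.003,0,0,0,0,0,1,-0.0045,0,0,0,0,0,1,-0.006,0,0,0,0,0,1,-0.0075,0,0,0,0,0,1,-0.009,0,0,0,0,0,1,-0.0105,0,0,0,0,0,1,-0.012,0,0,0,0,0,1,-0.0135,0,0,0,0,0,1,-0.0145,0,0,0,0,0,1,-0.015,0,0,0,0,0,1])

```text
time: 19.27
tool_pos: [550.3, -19.7, 284.5]
tcp_rot: [173.2, 88.6, -12.0]
ft_force: [5.9, 0.8, 2.3]
finger_gap: 26.8
```

Call:
carry_out(commands=[-0.001,0,0,0,0,0,1,-0.0025,0,0,0,0,0,1,-0.0045,0,0,0,0,0,1,-0.0065,0,0,0,0,0,1,-0.0085,0,0,0,0,0,1,-0.0105,0,0,0,0,0,1,-0.0125,0,0,0,0,0,1,-0.0145,0,0,0,0,0,1,-0.0165,0,0,0,0,0,1,-0.018,0,0,0,0,0,1,-0.0195,0,0,0,0,0,1,-0.02,0,0,0,0,0,1])

```text
time: 20.78
tool_pos: [550.3, -19.8, 304.8]
tcp_rot: [173.1, 88.5, -12.2]
ft_force: [5.6, -0.6, 3.0]
finger_gap: 27.1
```

```bash
python3 f.py
```

```text
[ 5.82 -0.68  2.85  1.02 -7.41  0.  ] [0.33 0.57 0.53 0.24 0.32 0.19] [550.27 -19.79 304.85] 21.075
```

Call:
carry_out(commands=[-0.001,0,-0.0003,0,0,0,1,-0.0025,0,-0.0006,0,0,0,1,-0.004,0,-0.001,0,0,0,1,-0.0055,0,-0.001,0,0,0,1,-0.007,0,-0.001,0,0,0,1,-0.0085,0,-0.001,0,0,0,1,-0.01,0,-0.001,0,0,0,1,-0.0115,0,-0.001,0,0,0,1,-0.013,0,-0.001,0,0,0,1,-0.014,0,-0.001,0,0,0,1,-0.015,0,-0.001,0,0,0,1,-0.015,0,-0.001,0,0,0,1])

```text
time: 22.58
tool_pos: [550.4, -19.8, 319.8]
tcp_rot: [172.6, 88.5, -12.6]
ft_force: [-6.2, -0.4, 2.8]
finger_gap: 27.4
```

```bash
python3 f.py; python3 -c "
from h import *
print(tool()[1].as_matrix().round(4));p=tool()[0];e=np.array([769,-42])-p[:2];e/=np.linalg.norm(e);print(rel(p,ydir=[e[1],-e[0]]))"
```

```text
[-5.31  0.44  2.62  1.87 10.14 -0.74] [0.41 0.66 0.38 0.29 0.16 0.25] [550.4  -19.75 319.79] 22.875
[[ 0.0249 -0.0919 -0.9955]
 [-0.0055 -0.9958  0.0918]
 [-0.9997  0.0032 -0.0253]]
(array([0., 0., 0.]), array([ 0.5, -1.5, -0.2]))
```

Call:
carry_out(commands=[-0.0005,0,0.0002,0,0,0,1,-0.001,0,0.0004,0,0,0,1,-0.0018,0,0.0005,0,0,0,1,-0.0025,0,0.0005,0,0,0,1,-0.003,0,0.0005,0,0,0,1,-0.0035,0,0.0005,0,0,0,1,-0.004,0,0.0005,0,0,0,1,-0.004,0,0.0005,0,0,0,1])

```text
time: 23.88
tool_pos: [550.3, -19.8, 324.2]
tcp_rot: [173.1, 88.5, -12.2]
ft_force: [4.2, -0.3, 2.1]
finger_gap: 27.0
```

```bash
python3 f.py
```

```text
[ 5.65 -0.53  2.06  1.03 -5.48 -0.39] [0.48 0.44 0.48 0.29 0.17 0.31] [550.31 -19.78 324.14] 24.175
```

Call:
carry_out(commands=[-0.0004,0,-0.0002,0,0,0,1,-0.0008,0,-0.0002,0,0,0,1,-0.0012,0,-0.0002,0,0,0,1,-0.0016,0,-0.0002,0,0,0,1,-0.002,0,-0.0002,0,0,0,1,-0.002,0,-0.0002,0,0,0,1])

```text
time: 24.92
tool_pos: [550.3, -19.8, 325.2]
tcp_rot: [172.8, 88.5, -12.4]
ft_force: [4.9, -0.9, -6.9]
finger_gap: 26.9
```

```bash
python3 f.py
```

```text
[ 5.02 -0.72 -6.37  0.69 -5.32 -0.23] [0.14 0.39 0.5  0.36 0.26 0.32] [550.31 -19.78 325.24] 25.225
```

The arm is at its top stop (Fz is now −6.4 N at z 325.2, the same height as at the grasp). I'll ease off the pull and look before letting go.

Call:
carry_out(commands=[0.0003,0,-0.0002,0,0,0,1,0.0003,0,-0.0002,0,0,0,1,0.0003,0,-0.0002,0,0,0,1,0.0003,0,-0.0002,0,0,0,1,0.0003,0,-0.0002,0,0,0,1,0.0003,0,-0.0002,0,0,0,1,0.0003,0,-0.0002,0,0,0,1,0.0003,0,-0.0002,0,0,0,1])

```text
time: 26.22
tool_pos: [550.4, -19.8, 325.0]
tcp_rot: [172.8, 88.5, -12.4]
ft_force: [-3.4, -0.3, 3.3]
finger_gap: 27.1
```

```bash
python3 f.py;python3 look.py s8.png
```

```text
[-4.18  0.16  2.5   2.02  7.57 -0.45] [0.15 0.45 0.42 0.26 0.68 0.21] [550.38 -19.76 324.84] 26.525
26.525 [-4.04  0.29  2.69] [ 0.185  0.827 -0.061]
[550.38220157 -19.77983075 324.86033737]
219.74411871631145 -5.803575386483685
```

View pics/s8.png

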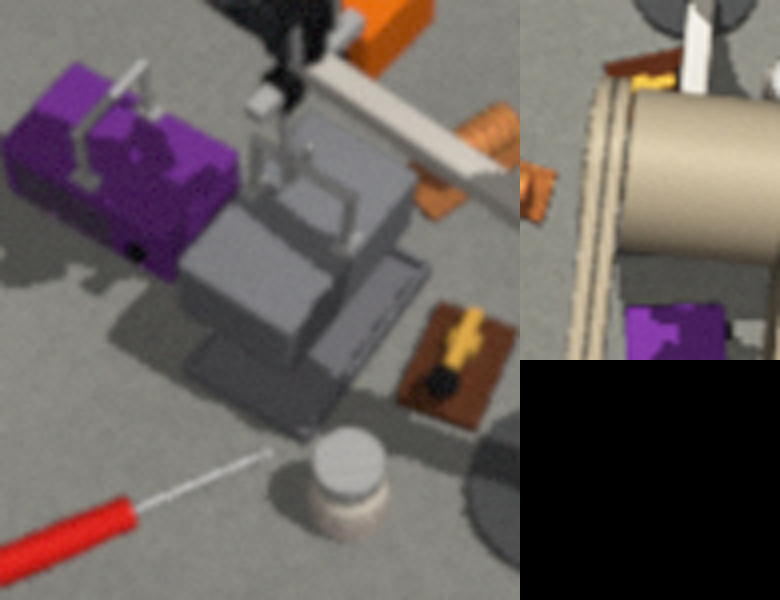

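The speaker hangs level on the hook, clear of the tray. I'll let go slowly and then retract straight up.

Call:
carry_out(commands=[-0.0003,0,0.0001,0,0,0,1,-0.0003,0,0.0001,0,0,0,1,-0.0003,0,0.0001,0,0,0,0.36,-0.0003,0,0.0001,0,0,0,0.32,-0.0003,0,0.0001,0,0,0,0.26,-0.0003,0,0.0001,0,0,0,0.2,-0.0003,0,0.0001,0,0,0,0,-0.0003,0,0.0001,0,0,0,-0.4,-0.0003,0,0.0001,0,0,0,-0.8,-0.0003,0,0.0001,0,0,0,-0.8,-0.0003,0,0.0001,0,0,0,-0.8,-0.0003,0,0.0001,0,0,0,-0.8], grip_force=20)

```text
time: 28.12
tool_pos: [550.3, -19.8, 325.2]
tcp_rot: [172.8, 88.5, -12.5]
ft_force: [-0.3, -0.3, -0.7]
finger_gap: 76.5
```

```bash
python3 f.py
```

```text
[ 0.44 -0.32 -0.25 -0.18 -0.02  0.01] [0.23 0.51 0.58 0.34 0.32 0.23] [550.27 -19.75 325.15] 28.425
```

Call:
carry_out(commands=[-0.01,0,0,0,0,0,-0.8,-0.03,0,0,0,0,0,-0.8,-0.05,0,0,0,0,0,-0.8,-0.08,0,0,0,0,0,-0.8,-0.12,0,0,0,0,0,-0.8,-0.16,0,0.03,0,0,0,-0.8,-0.16,0,0.07,0,0,0,-0.8,-0.16,0,0.12,0,0,0,-0.8,-0.16,0,0.16,0,0,0,-0.8,-0.16,0,0.16,0,0,0,-0.8])

```text
time: 29.68
tool_pos: [385.2, -3.9, 484.2]
tcp_rot: [173.5, 88.2, -11.7]
ft_force: [0.3, -0.4, -0.2]
finger_gap: 77.2
```

Call:
carry_out(commands=[0,0,0,0,0,0,-0.8,0,0,0,0,0,0,-0.8,0,0,0,0,0,0,-0.8,0,0,0,0,0,0,-0.8,0,0,0,0,0,0,-0.8,0,0,0,0,0,0,-0.8,0,0,0,0,0,0,-0.8,0,0,0,0,0,0,-0.8,0,0,0,0,0,0,-0.8,0,0,0,0,0,0,-0.8,0,0,0,0,0,0,-0.8,0,0,0,0,0,0,-0.8])

```text
time: 31.18
tool_pos: [385.3, -3.9, 484.2]
tcp_rot: [173.5, 88.2, -11.7]
ft_force: [0.5, -0.8, 0.5]
finger_gap: 76.7
```

```bash
python3 - <<'E'
from h import *
fr=[snap('side')[0] for _ in range(10)]
p,d,c=snap('side')
sl=np.s_[165:315,170:350]
print('motion',[int((np.abs(f[sl].astype(int)-fr[0][sl]).max(-1)>40).sum()) for f in fr[1:]])
K=c['mtx'];v,u=np.mgrid[:384,:512];P=(np.stack([(u-K[0][2])/K[0][0]*d,-(v-K[1][2])/K[1][1]*d,-d,np.ones_like(d)],-1)@np.array(c['extrinsics']).T)[...,:3]
m=(p.max(-1)<60)&(P[...,2]>280)&(P[...,2]<360)&(P[...,0]<640)&(P[...,0]>520)&(abs(P[...,1]+20)<40);print('knob',P[m].mean(0),P[m][:,2].max())
z=np.load('p0.npz')['a'];b=p
cv2.imwrite('pics/f.png',np.hstack([cv2.resize(p[150:315,170:310],None,fx=3.6,fy=3.6,interpolation=cv2.INTER_CUBIC)])[:,:,::-1])
E
```

```text
motion [0, 0, 0, 0, 0, 0, 0, 0, 0]
knob [553.92210788 -30.32646201 318.70502449] 344.2983703118938
```

View pics/f.png

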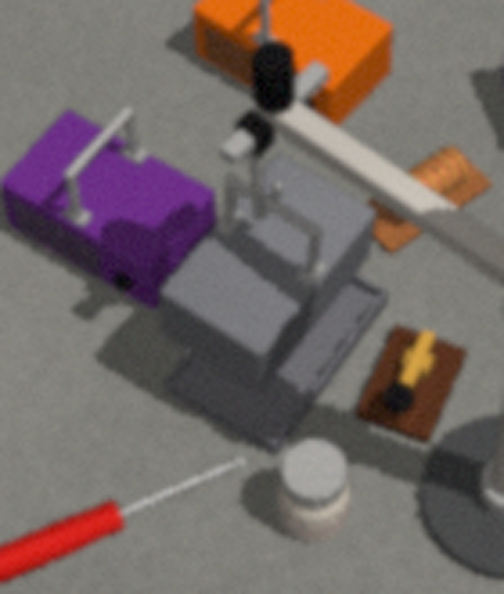

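The speaker hangs still above the tray and the arm is at the top (knob top at 344 mm, the same as at the start). The gripper is clear, and nothing else has moved.

```bash
python3 -c "
from bench import order
print(order.hand_in())"
```

```text
the job is handed in; nothing more can be done
None
```

The speaker now hangs still on the hook with the arm back at the top, the knob is released, and I handed the job in at about 32 s.

**What I did:** I gripped the knob, pulled the arm down about 94 mm and swung the hook in under the grey speaker's handle. I went on in 1 mm steps until it touched (Fy about −1.8 N, below the 3 to 4 N that would tip it) and backed off 0.5 mm. I then eased the arm up until the hook took the weight, went slowly to the top stop, let go and retracted.

**Last checks:**
- **Stillness:** ten side pictures over 0.5 s showed no motion.
- **Arm at the top:** the knob's top is at 344 mm, the same as at the start.
- **Speaker:** it hangs level above the tray. The vertical force fell from about 10 N to 4 N as the hook took the load, so the bar is in the throat. At this resolution I could not see directly that it sits right at the bottom.
- **Other things:** the ones in the last crop (key, coil, jar, driver, purple and orange speakers) look unmoved. The mug and mouse were outside that crop, and the robot went nowhere near them.
- **Disagreements:** the camera views gave the handle's y position about 5 mm apart, so I relied on feel. Sideways force along the arm reached 7 N while gripped, and the tool ended tilted about 1.5°. The force was gone after release.

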